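# Reload the studio's masking-tape box

### The arm

A 6-joint arm with a two-finger parallel gripper is mounted at the origin on the work surface. World frame = base frame: x ahead of the robot, y to its left, z up, the work surface at z = 0. Lengths are in m, angles in rad, forces in N, time in s.
With the tool pointing down it reaches from about 0.35 to 0.975 m from the base axis. Payload 4.9 kg.
Tool frame: the origin (TCP) lies at the very end of the fingers, on their centre line; the grasp point (between the pads) lies 19 mm behind it (ctrl.tcp_to_grasp is the z of the grasp point in the tool frame, in m); z points along the fingers, y is the line along which they close (so a half turn about z gives the same grasp; the last joint's range is limited). The gripper opens to 85 mm and grips with 20 to 120 N. Pads are 22 mm wide; open, the fingers measure 114 mm over their backs; the gripper's body (76 mm by 85 mm) begins 54 mm behind the grasp point. The pads swing forward as they close: fully open they stand 13 mm farther back than shut.
Start: joints at [-1.321, 0.053, 1.613, -0, 1.476, -0.119], TCP at [0.225, -0.583, 0.231] pointing down, gripper open.
Joint ranges: [-3.01, 3.01], [-1.01, 2.22], [0.06, 2.58], [-1.02, 4.17], [0.09, 2.62], [-3.14, 3.14]. Speed limits (rad/s): [2.57, 2.57, 3.14, 3.14, 3.14, 3.14].

### API

Orientations are given as a rotation vector (axis times angle).
In Python, from station import ctrl, eyes, job, nets gives the robot as it stands. The module is installed in compiled form; this text tells all that it offers.
- The arm moves only by the tool jog_arm, never from a script. Its argument "commands" is one flat list of numbers, 7 for each row, row after row: the shift along the tool's x, y, z each as a share of 0.06 m, from -1 to 1, then the turn, a rotation vector about the tool's x, y, z each as a share of 0.1 rad, from -1 to 1, then the finger opening in mm, from 0 to 85.4. In form: [x, y, z, ax, ay, az, grip, x, y, z, ax, ay, az, grip, ...]. A call has 1 to 20 rows; each row shifts and turns the commanded pose from where the row before left it, along the tool's axes as they then stand; what a row does not reach is not made up. A row lasts 1/8 s, in which the tool goes at most 62.5 mm and 10.7 degrees, less where a joint would pass 70% of its speed; a pose out of reach is approached as far as the arm can. A call with a number of a shift or a turn outside -1 to 1 is refused whole. A call with a gripper value outside its range is refused whole. The fingers move at their own pace and stop on an object; "newtons" is the grip in N (left out, the last holds). Time passes only in rows, so rows that do not move let the fingers close. It gives the time, the measured TCP pose, the force, the opening and the grip force at its end, in the units of the state.
- ctrl.get_obs(): the state, without advancing time (a new reading comes with each control period).
- eyes.get_image(name): name is "scene" or "top" or "wrist"; returns a dict with "image" (480x640x3 uint8, red, green, blue), "z_map" (480x640 float32, m along the optical axis (not along the pixel's ray), 0 where there is no reading), "K" (3x3 intrinsics, pixels), "cam_to_world" (4x4, takes a point from camera to world coordinates). Camera axes: x right, y up, looking along -z (the intrinsics and any distortion apply to the point x, -y, -z); pixel columns grow to the right and rows downward; lengths in m; the calibration is good to about 2 mm. A picture is of the moment at which its call begins.
- job.finish_job(): hands the job in; it is judged then, once.
Trained networks look in the newest picture that a camera, given by its name, has taken for a name from the list of things; names that differ only in an ending like _2 or _b are one class to them, and where a whole thing is asked for, a point or a joint stands for the part that bears it (a point fixed in the world has none). Each returns a list of dicts, best first, with "p" (0 to 1); they miss things now and then, are a little off and sometimes report something else, mostly with a low value. They report only what shows in the picture. A call takes as long as a camera call.
- nets.silhouettes(camera, name): "mask" (480x640 bool, what is visible of it) and "bbox" ([left, top, right, bottom] in pixels, round what is visible of it).
The state is a dict: "t": time; "q": joint angles; "dq": joint speeds; "effort": joint torques, N m; "tool_pos": TCP position; "tool_rot": TCP orientation; "contact_force": force on the tool from outside, world axes, zero at the start; "wrist_torque": the same for the moment, N m; "opening": finger opening in m; "grip_force": force on a finger pad.
Only numpy, scipy, OpenCV 4.12 (cv2) and the standard library are available. Lean on these libraries where they do the work, as an engineer would, in place of code of your own. Each camera call takes 0.05 s, during which the arm holds its last target. There are 200 camera calls.

### The job

Restock the pottery studio's tape box: take the used-up cardboard cores off the spindles and put them in the grey tray, and put every full roll of tape fully down over a spindle of its own. Then shut the lid flat, and after that press the catch's yellow plunger right down to its stop and let go. Leave the other things on the bench alone.

Things in the scene. Friction and masses are not known exactly. Their poses are not given: they have to be found in the camera images.
- tape_box: fixed open-topped wooden tape box, 170 mm (x) by 300 mm (y), 62 mm high, walls and floor 5 mm thick, with three spindles in a row along its y, 60 mm behind the inside of its front wall. Origin at the centre of its underside; x points away from the robot to the hinge side. A grey catch block (44 x 54 mm, 50 mm high) stands against the middle of its front wall
- spindle_left (a point): foot of the left spindle, on the box's inner floor. The spindle is an upright steel pin 16 mm across with a domed tip 51 mm above this point. x, y, z as tape_box. As seen by the robot; the spindles stand in a row 90 mm apart
- spindle_middle (a point): foot of the middle spindle, on the box's inner floor. The spindle is an upright steel pin 16 mm across with a domed tip 51 mm above this point. x, y, z as tape_box. As seen by the robot; the spindles stand in a row 90 mm apart
- spindle_right (a point): foot of the right spindle, on the box's inner floor. The spindle is an upright steel pin 16 mm across with a domed tip 51 mm above this point. x, y, z as tape_box. As seen by the robot; the spindles stand in a row 90 mm apart
- lid (a joint): hinge of the lid, rad: 0 shut flat on the box, about 1.6 standing upright, 1.9 its limit; stiff, it stays where it is left. The lid is a 170 x 300 mm clear panel in a red frame, 8 mm thick, about 200 g, hinged along the box's far (+x) rim, with a steel tongue and, at the middle of its free edge, a dark wooden knob 20 mm across and 22 mm tall on its outer side
- lid_hinge (a point): middle of the lid's hinge line, on the far top rim of the box; the hinge runs along the box's y
- lid_edge (a point): middle of the lid's free edge, on its outer face (the top face when shut), 170 mm from the hinge line; the knob is centred 11 mm from it towards the hinge
- catch (a joint): travel of the lid catch's spring plunger, m: 0 up, 0.010 fully down at its stop; it takes about 6 N and springs back up. Vertical plunger with a yellow round head 28 mm across, in a dark collar on the grey catch block in front of the box
- catch_top (a point): centre of the top of the plunger's yellow head, 76 mm above the work surface when up; moves with the plunger
- roll1: full roll of blue masking tape standing on end: 52 mm across, 44 mm tall, with a 24 mm hole right through along its z axis; about 120 g. Origin at the centre of its underside. Two or three rolls are there; None if absent
- roll2: full roll of red masking tape standing on end: 52 mm across, 44 mm tall, with a 24 mm hole right through along its z axis; about 120 g. Origin at the centre of its underside. Two or three rolls are there; None if absent
- roll3: full roll of green masking tape standing on end: 52 mm across, 44 mm tall, with a 24 mm hole right through along its z axis; about 120 g. Origin at the centre of its underside. Two or three rolls are there; None if absent
- core1: used-up bare cardboard core: a tube 30 mm across outside, 24 mm inside, 44 mm tall, about 25 g, standing on one of the spindles at the start. Origin at the centre of its underside, z along the tube. Two or three cores are there; None if absent
- core2: used-up bare cardboard core: a tube 30 mm across outside, 24 mm inside, 44 mm tall, about 25 g, standing on one of the spindles at the start. Origin at the centre of its underside, z along the tube. Two or three cores are there; None if absent
- core3: used-up bare cardboard core: a tube 30 mm across outside, 24 mm inside, 44 mm tall, about 25 g, standing on one of the spindles at the start. Origin at the centre of its underside, z along the tube. Two or three cores are there; None if absent
- core_tray: fixed grey open tray for used cores, 150 mm (x) by 110 mm (y), 30 mm high, walls and floor 4 mm thick. Origin at the centre of its underside
- jug: bystander, leave alone: white ceramic jug with a handle, 90 mm across, 130 mm tall
- glaze_jar: bystander, leave alone: glaze jar, 64 mm across, 75 mm tall
- bowl: bystander, leave alone: terracotta bowl, 130 mm across, 45 mm high
- brush: bystander, leave alone: brush with a wooden handle, lying flat
- spatula: bystander, leave alone: spatula with a dark wooden handle, lying flat
- test_tile: bystander, leave alone: blue glazed test tile, 60 x 60 x 8 mm

How it is judged:
By the outcome, as a careful person would: the job done as asked, in the order asked, and still so for the second after the job is handed in, with the robot touching nothing.
Of core1, core2, core3 only 2 to 3 are there at a start; the rules pass over those that are not, and their reading is None.
Of roll1, roll2, roll3 only 2 to 3 are there at a start; the rules pass over those that are not, and their reading is None.
At some moment in a run one of roll1, roll2, roll3 may be knocked a few centimetres aside while the robot is not near it.
It also fails if it takes over 210 s, if anything falls off the work surface, if the arm or the gripper's body presses on something with over 40 N, if the wrist force passes 120 N, or if a joint passes its speed limit or range.

## Working session

There is one attempt and no reset: what is moved stays moved. The work goes in short steps, Python scripts to look and compute and a tool call to move; the robot and the scene stay as the last step left them, time stands still between calls to the robot, and variables do not carry over. Pictures are saved under pics/ and viewed, at most 14 in all, crops included, and the job is handed in when it is done.

Besides the shell and the picture viewer there is one more tool, called after "Call:" as name(argument=value, ...), one argument or row to a line, values as JSON. jog_arm: Moves the arm, as the interface text tells. Shift numbers are shares of 0.06 m and turn numbers shares of 0.1 rad, none past 1 either way. Its arguments: {"type":"object","properties":{"commands":{"type":"array","items":{"type":"number"}},"newtons":{"type":"number"}},"required":["commands"]}

```bash
mkdir -p pics; cat > h.py <<'E'
import numpy as np, cv2
from station import ctrl, eyes, job, nets
def P(im, mask=None):
    z=im["z_map"]; K=im["K"]; T=im["cam_to_world"]
    v,u=np.nonzero((z>0) if mask is None else (mask&(z>0)))
    d=z[v,u]; x=(u-K[0,2])/K[0,0]*d; y=(v-K[1,2])/K[1,1]*d
    return np.c_[x,-y,-d]@T[:3,:3].T+T[:3,3], u, v
def save(im,n): cv2.imwrite("pics/"+n,im["image"][:,:,::-1])
E
python3 - <<'E'
from h import *
o=ctrl.get_obs(); print(o["t"],o["tool_pos"],o["tool_rot"],ctrl.tcp_to_grasp)
for c in ("scene","top"):
    im=eyes.get_image(c); save(im,c+"0.png"); print(im["K"].tolist(),im["cam_to_world"].round(3).tolist())
    for n in "tape_box lid catch roll1 roll2 roll3 core1 core2 core3 core_tray jug glaze_jar bowl".split():
        for r in nets.silhouettes(c,n)[:4]:
            if r["p"]<.3: continue
            p,u,v=P(im,r["mask"])
            if len(p): print(c,n,round(r["p"],2),r["bbox"],np.median(p,0).round(3),np.percentile(p,3,axis=0).round(3),np.percentile(p,97,axis=0).round(3))
E
```

```text
0.0 [ 0.22516363 -0.5823689   0.23006327] [-3.08633243e+00 -5.75679414e-01  2.28744050e-04] -0.0187
[[545.9392923178241, 0.0, 316.79977404740083], [0.0, 545.9392923178241, 239.1512680009727], [0.0, 0.0, 1.0]] [[0.855, -0.387, 0.344, 0.971], [0.518, 0.65, -0.556, -0.645], [-0.008, 0.654, 0.756, 0.995], [0.0, 0.0, 0.0, 1.0]]
scene tape_box 0.73 [228.3, 185.8, 384.9, 343.4] [ 0.55  -0.046  0.042] [ 0.45  -0.178  0.001] [0.663 0.123 0.23 ]
scene tape_box 0.49 [288.2, 251.6, 300.7, 275.7] [ 0.534 -0.032  0.029] [ 0.52  -0.037  0.006] [ 0.541 -0.009  0.048]
scene lid 0.97 [290.3, 186.7, 388.3, 325.6] [ 0.647 -0.043  0.163] [ 0.629 -0.179  0.062] [0.668 0.108 0.234]
scene catch 0.44 [259.3, 227.5, 269.0, 242.2] [ 0.443 -0.019  0.074] [ 0.43  -0.03   0.061] [ 0.452 -0.004  0.077]
scene roll1 0.92 [143.3, 346.6, 174.7, 386.4] [ 0.44  -0.372  0.038] [ 0.411 -0.394  0.   ] [ 0.457 -0.346  0.045]
scene roll1 0.68 [186.7, 365.8, 216.1, 401.8] [ 0.533 -0.355  0.04 ] [ 0.505 -0.378  0.001] [ 0.553 -0.331  0.045]
scene roll1 0.55 [244.2, 356.5, 270.8, 393.8] [ 0.611 -0.286  0.04 ] [ 0.587 -0.306  0.
[... 5124 characters left out ...]
06] [0.382 0.302 0.   ] [0.524 0.415 0.032]
top core_tray 0.6 [284.2, 181.9, 426.7, 222.4] [ 0.647 -0.027  0.168] [ 0.629 -0.167  0.072] [0.668 0.113 0.237]
top jug 0.91 [204.5, 133.7, 256.2, 177.3] [0.785 0.275 0.064] [0.735 0.222 0.003] [0.821 0.334 0.132]
top glaze_jar 0.63 [434.4, 157.7, 467.3, 185.4] [ 0.751 -0.273  0.073] [ 0.725 -0.312 -0.   ] [ 0.783 -0.249  0.08 ]
top glaze_jar 0.49 [338.4, 283.1, 347.2, 295.1] [ 0.442 -0.011  0.076] [ 0.43  -0.024  0.061] [0.454 0.001 0.08 ]
top bowl 0.61 [152.7, 181.7, 201.3, 227.0] [0.649 0.432 0.021] [0.592 0.37  0.004] [0.7   0.48  0.047]
top bowl 0.3 [286.5, 181.9, 426.6, 299.7] [ 0.581 -0.022  0.009] [ 0.455 -0.165  0.002] [0.661 0.121 0.232]
```

```bash
python3 - <<'E'
import cv2
a=cv2.imread("pics/top0.png")[120:340,130:530]; cv2.imwrite("pics/topc.png",cv2.resize(a,None,fx=2,fy=2,interpolation=cv2.INTER_CUBIC))
a=cv2.imread("pics/scene0.png")[170:420,130:430]; cv2.imwrite("pics/scenec.png",cv2.resize(a,None,fx=2.4,fy=2.4,interpolation=cv2.INTER_CUBIC))
E
```

```text
(no output)
```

View pics/topc.png

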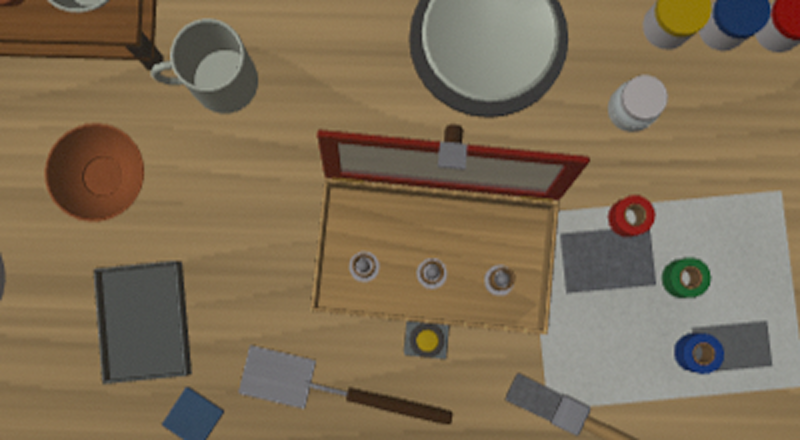

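View pics/scenec.png

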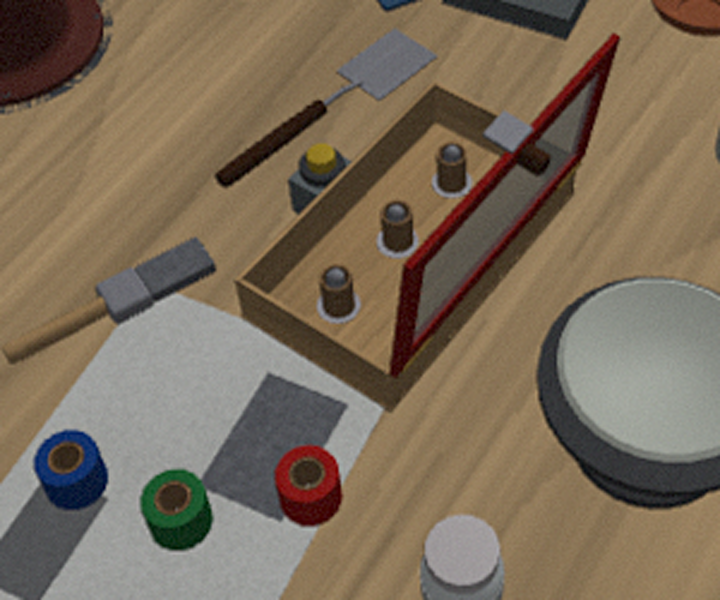

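Three cores sit on the spindles, at crop pixels (364,266), (431,272) and (500,279). There are three rolls: red (632,215), green (687,277) and blue (699,352). The tray is at (143,321), and the lid is nearly upright with its knob behind. Next I'll measure these precisely.

```bash
cat >> h.py <<'E'
def circ(q):
    # robust algebraic circle fit of boundary = min enclosing circle after trimming
    c=np.median(q,0)
    (x,y),r=cv2.minEnclosingCircle(q.astype(np.float32)); return np.r_[x,y,r]
def rolls(c,im):
    out=[]
    for r in nets.silhouettes(c,"roll1"):
        if r["p"]<.3: continue
        p,u,v=P(im,r["mask"]); col=np.median(im["image"][v,u],0)
        q=p[(p[:,2]>.036)&(p[:,2]<.055)]
        if len(q)<30: continue
        lo,hi=np.percentile(q[:,:2],[1.5,98.5],axis=0)
        out.append(("rgb"[int(np.argmax(col))],r["p"],((lo+hi)/2).round(4),(hi-lo).round(3),np.median(q[:,2]).round(4)))
    return out
def go(x,y,z,yaw=None):
    from scipy.spatial.transform import Rotation as R
    o=ctrl.get_obs(); M=R.from_rotvec(o["tool_rot"]).as_matrix()
    d=M.T@(np.array([x,y,z])-o["tool_pos"])/.06
    s="shift "+str(d.round(2))
    if yaw is not None:
        T=np.array([[np.cos(yaw),np.sin(yaw),0],[np.sin(yaw),-np.cos(yaw),0],[0,0,-1]])
        s+=" turn "+str((R.from_matrix(M.T@T).as_rotvec()/.1).round(2))
    print(s)
E
python3 - <<'E'
from h import *
for c in ("scene","top"):
    im=eyes.get_image(c)
    for r in rolls(c,im): print(c,r)
    p,u,v=P(im)
    for y0 in (.075,-.02,-.108):
        m=(abs(p[:,1]-y0)<.03)&(abs(p[:,0]-.53)<.03)&(p[:,2]>.042)&(p[:,2]<.06)
        q=p[m]; lo,hi=np.percentile(q[:,:2],[2,98],axis=0); print(c,y0,len(q),((lo+hi)/2).round(4),(hi-lo).round(4),np.median(q[:,2]).round(4))
        for k in range(0):pass
    # rim of box
    m=(p[:,2]>.056)&(p[:,2]<.07)&(p[:,0]<.66)&(p[:,0]>.42)&(p[:,1]<.16)&(p[:,1]>-.2)&~((p[:,0]<.458)&(abs(p[:,1]+.015)<.03))
    q=p[m][:,:2].astype(np.float32); print("rim",len(q),cv2.minAreaRect(q))
    ca=p[(p[:,2]>.07)&(p[:,2]<.082)&(abs(p[:,0]-.44)<.03)&(abs(p[:,1]+.015)<.03)]
    print("catch",len(ca),ca.mean(0),(ca.max(0)+ca.min(0))/2, np.ptp(ca,axis=0))
    L=p[(p[:,2]>.1)&(p[:,2]<.26)&(abs(p[:,1]+.02)<.17)&(p[:,0]>.57)&(p[:,0]<.70)]
    for z in (.1,.15,.2,.22,.235): 
        l=L[abs(L[:,2]-z)<.01]
        if len(l): print("lid",z,np.percentile(l,[3,97],axis=0).round(3).tolist())
E
```

```text
scene ('b', 0.88, array([ 0.4334, -0.3706]), array([0.047, 0.047]), np.float64(0.0422))
scene ('r', 0.7, array([ 0.6081, -0.2823]), array([0.047, 0.047]), np.float64(0.0424))
scene ('g', 0.68, array([ 0.5292, -0.3532]), array([0.049, 0.048]), np.float64(0.0423))
scene 0.075 99 [0.5333 0.0658] [0.0266 0.0291] 0.0471
scene -0.02 109 [ 0.5265 -0.022 ] [0.0274 0.0302] 0.0473
scene -0.108 122 [ 0.5203 -0.1129] [0.026  0.0281] 0.0475
rim 745 ((0.5495594143867493, -0.02404111623764038), (0.305325984954834, 0.18400992453098297), 85.99268341064453)
catch 96 [ 0.4400863  -0.01776951  0.0740304 ] [ 0.43980143 -0.01712574  0.07409226] [0.02851148 0.02678869 0.00777913]
lid 0.1 [[0.629, -0.179, 0.1], [0.653, 0.098, 0.11]]
lid 0.15 [[0.637, -0.18, 0.141], [0.66, 0.107, 0.159]]
lid 0.2 [[0.642, -0.18, 0.191], [0.667, 0.109, 0.209]]
lid 0.22 [[0.645, -0.179, 0.212], [0.678, 0.105, 0.23]]
lid 0.235 [[0.634, -0.172, 0.226], [0.669, 0.102, 0.237]]
top ('g', 0.91, array([ 0.5302, -0.3469]), array([0.047, 0.049]), np.float64(0.0441))
top ('r', 0.78, array([ 0.6082, -0.2754]), array([0.047, 0.047]), np.float64(0.0448))
top ('b', 0.59, array([ 0.4342, -0.3647]), array([0.048, 0.049]), np.float64(0.0445))
top 0.075 72 [0.5345 0.0717] [0.0281 0.0257] 0.0508
top -0.02 72 [ 0.528  -0.0172] [0.0259 0.0271] 0.0509
top -0.108 76 [ 0.5217 -0.1073] [0.0279 0.0257] 0.0505
rim 874 ((0.5463049411773682, -0.01959918439388275), (0.30049145221710205, 0.1767684817314148), 85.83148193359375)
catch 95 [ 0.44113753 -0.01176513  0.07644127] [ 0.44092479 -0.01124162  0.075863  ] [0.02720561 0.0249745  0.01051942]
lid 0.1 [[0.628, -0.161, 0.1], [0.65, 0.117, 0.11]]
lid 0.15 [[0.633, -0.165, 0.141], [0.655, 0.114, 0.159]]
lid 0.2 [[0.639, -0.17, 0.191], [0.661, 0.115, 0.208]]
lid 0.22 [[0.643, -0.167, 0.213], [0.679, 0.113, 0.23]]
lid 0.235 [[0.635, -0.165, 0.226], [0.672, 0.11, 0.239]]
```

```bash
python3 - <<'E'
from h import *
go(.527,-.1,.24,-.072)
E
```

```text
shift [ 7.59 -5.7  -0.14] turn [-0.    0.    4.41]
```

Call:
jog_arm(
  commands=[0, 0, 0, 0, 0, 0.88, 70, 0, 0, 0, 0, 0, 0.88, 70, 0, 0, 0, 0, 0, 0.88, 70, 0, 0, 0, 0, 0, 0.88, 70, 0, 0, 0, 0, 0, 0.88, 70, 0.4, -0.76, -0.01, 0, 0, 0, 70, 0.4, -0.76, -0.01, 0, 0, 0, 70, 0.4, -0.76, -0.01, 0, 0, 0, 70, 0.4, -0.76, -0.01, 0, 0, 0, 70, 0.4, -0.76, -0.01, 0, 0, 0, 70, 0.4, -0.76, -0.01, 0, 0, 0, 70, 0.4, -0.76, -0.01, 0, 0, 0, 70, 0.4, -0.76, -0.01, 0, 0, 0, 70, 0.4, -0.76, -0.01, 0, 0, 0, 70, 0.4, -0.76, -0.01, 0, 0, 0, 70, 0.4, -0.76, -0.01, 0, 0, 0, 70, 0, 0, 0, 0, 0, 0, 70, 0, 0, 0, 0, 0, 0, 70],
  newtons=30,
)

```text
t: 3.85
tool_pos: [0.5242, -0.1015, 0.2378]
tool_rot: [3.139, -0.111, -0.001]
contact_force: [0.5, -0.9, -0.3]
opening: 0.07
grip_force: 0.0
```

```bash
cat >> h.py <<'E'
def wrist(n=None):
    im=eyes.get_image("wrist")
    if n: save(im,n)
    return im
E
python3 - <<'E'
from h import *
o=ctrl.get_obs(); print(o["t"],o["tool_pos"],o["contact_force"])
im=wrist("w0.png"); print(im["K"].tolist(),im["cam_to_world"].round(4).tolist())
p,u,v=P(im); print(p.min(0),p.max(0))
for y0 in (.07,-.02,-.11):
    m=(abs(p[:,1]-y0)<.03)&(abs(p[:,0]-.53)<.03)&(p[:,2]>.042)&(p[:,2]<.062); q=p[m]
    if len(q)<30: continue
    lo,hi=np.percentile(q[:,:2],[1,99],axis=0); print(y0,len(q),((lo+hi)/2).round(4),(hi-lo).round(4),np.median(q[:,2]).round(4),u[m].mean(),v[m].mean())
go(.527,-.11,.24,-.072)
E
```

```text
3.85 [ 0.52415653 -0.10150076  0.23781444] [ 0.47477101 -0.87131166 -0.27760138]
[[334.6517361364046, 0.0, 323.9926497691617], [0.0, 334.6517361364046, 236.40462642912777], [0.0, 0.0, 1.0]] [[-0.0708, 0.9554, 0.2865, 0.5975], [-0.9975, -0.0681, -0.0196, -0.1068], [0.0008, -0.2872, 0.9579, 0.3792], [0.0, 0.0, 0.0, 1.0]]
[ 0.0764132  -0.53326451 -0.00425013] [0.71307145 0.39260418 0.33933661]
0.07 597 [0.533  0.0696] [0.0279 0.0279] 0.0476 155.41708542713567 214.95812395309883
-0.02 524 [ 0.5265 -0.0188] [0.0281 0.0281] 0.048 242.7385496183206 215.07824427480915
-0.11 490 [ 0.5206 -0.1093] [0.0281 0.0273] 0.0481 331.4918367346939 215.03673469387755
shift [ 0.06  0.13 -0.04] turn [0. 0. 0.]
```

View pics/w0.png

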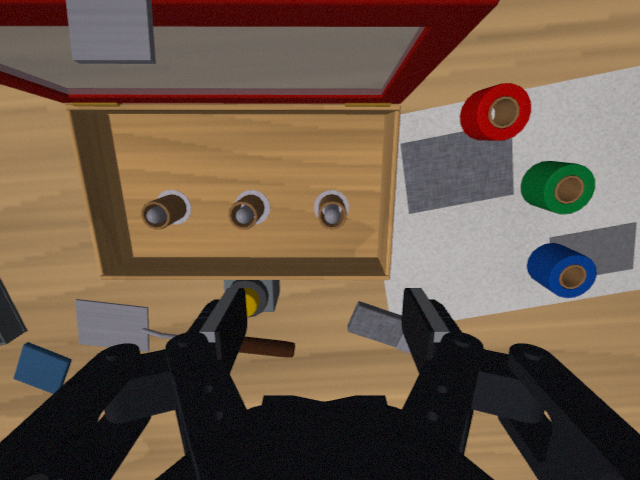

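Call:
jog_arm(
  commands=[-0.05, 0.14, 0.6, 0, 0, 0, 50, 0, 0, 0.6, 0, 0, 0, 50, 0, 0, 0.6, 0, 0, 0, 50, 0, 0, 0.6, 0, 0, 0, 50, 0, 0, 0.6, 0, 0, 0, 50, 0, 0, 0.3, 0, 0, 0, 50, 0, 0, 0.3, 0, 0, 0, 50, 0, 0, 0, 0, 0, 0, 50, 0, 0, 0, 0, 0, 0, 24, 0, 0, 0, 0, 0, 0, 24, 0, 0, 0, 0, 0, 0, 24, 0, 0, 0, 0, 0, 0, 24, 0, 0, 0, 0, 0, 0, 24],
  newtons=25,
)

```text
t: 5.52
tool_pos: [0.5219, -0.1099, 0.0233]
tool_rot: [3.139, -0.112, 0.004]
contact_force: [-0.1, -0.0, 5.9]
opening: 0.0293
grip_force: 25.2
```

Call:
jog_arm(
  commands=[0, 0, -0.4, 0, 0, 0, 24, 0, 0, -0.6, 0, 0, 0, 24, 0, 0, -0.61, 0, 0, 0, 24, -0.104, -0.773, 0, 0, 0, 0, 24, -0.104, -0.773, 0, 0, 0, 0, 24, -0.104, -0.773, 0, 0, 0, 0, 24, -0.104, -0.773, 0, 0, 0, 0, 24, -0.104, -0.773, 0, 0, 0, 0, 24, -0.104, -0.773, 0, 0, 0, 0, 24, -0.104, -0.773, 0, 0, 0, 0, 24, -0.104, -0.773, 0, 0, 0, 0, 24, -0.104, -0.773, 0, 0, 0, 0, 24, -0.104, -0.773, 0, 0, 0, 0, 24, 0, 0, 0.5, 0, 0, 0, 24, 0, 0, 0.5, 0, 0, 0, 24, 0, 0, 0.3, 0, 0, 0, 24, 0, 0, 0, 0, 0, 0, 24],
)

```text
t: 7.65
tool_pos: [0.4901, 0.3566, 0.0384]
tool_rot: [3.138, -0.112, -0.006]
contact_force: [0.1, -0.4, -0.4]
opening: 0.029
grip_force: 24.9
```

```bash
python3 - <<'E'
from h import *
for c in("top","scene"):
    im=eyes.get_image(c); p,u,v=P(im)
    for y0 in (.07,-.02,-.11):
        m=(abs(p[:,1]-y0)<.03)&(abs(p[:,0]-.527)<.03)&(p[:,2]>.04)&(p[:,2]<.062); q=p[m]
        if len(q)>3: print(c,y0,len(q),q.mean(0).round(4))
    for r in rolls(c,im): print(c,r)
    # tray walls
    for r in nets.silhouettes(c,"core_tray")[:1]:
        q,_,_=P(im,r["mask"]); q=q[(q[:,2]>.018)&(q[:,2]<.036)]; print(cv2.minAreaRect(q[:,:2].astype(np.float32)))
go(.493,.357,.0255,-.072); print(ctrl.get_obs()["opening"])
E
```

```text
top 0.07 74 [0.5343 0.0716 0.051 ]
top -0.02 75 [ 0.5277 -0.0169  0.0513]
top -0.11 34 [ 0.5209 -0.1069  0.0534]
top ('r', 0.81, array([ 0.608 , -0.2752]), array([0.047, 0.047]), np.float64(0.0443))
top ('g', 0.71, array([ 0.5303, -0.3469]), array([0.047, 0.049]), np.float64(0.0443))
((0.4534188508987427, 0.357999324798584), (0.14923760294914246, 0.1102883592247963), 7.107608795166016)
scene 0.07 106 [0.534  0.0647 0.0473]
scene -0.02 127 [ 0.5274 -0.0239  0.0467]
scene -0.11 52 [ 0.5211 -0.1147  0.0494]
scene ('g', 0.73, array([ 0.5295, -0.3533]), array([0.048, 0.048]), np.float64(0.0424))
scene ('b', 0.64, array([ 0.4332, -0.3709]), array([0.047, 0.047]), np.float64(0.0425))
scene ('r', 0.57, array([ 0.6079, -0.282 ]), array([0.048, 0.047]), np.float64(0.0422))
((0.4507976472377777, 0.35209640860557556), (0.15262086689472198, 0.11565331369638443), 6.903244972229004)
shift [0.01 0.01 0.28] turn [-0.01 -0.02  0.01]
0.02916180745025566
```

Call:
jog_arm(
  commands=[0, 0, 0.22, 0, 0, 0, 24, 0, 0, 0, 0, 0, 0, 24, 0, 0, 0, 0, 0, 0, 50, 0, 0, 0, 0, 0, 0, 50, 0, 0, 0, 0, 0, 0, 50, 0, 0, -0.5, 0, 0, 0, 50, 0, 0, -0.6, 0, 0, 0, 50, 0, 0, -0.48, 0, 0, 0, 50, 0.132, 0.776, 0, 0, 0, 0, 50, 0.132, 0.776, 0, 0, 0, 0, 50, 0.132, 0.776, 0, 0, 0, 0, 50, 0.132, 0.776, 0, 0, 0, 0, 50, 0.132, 0.776, 0, 0, 0, 0, 50, 0.132, 0.776, 0, 0, 0, 0, 50, 0.132, 0.776, 0, 0, 0, 0, 50, 0.132, 0.776, 0, 0, 0, 0, 50, 0, 0, 0.4, 0, 0, 0, 50, 0, 0, 0, 0, 0, 0, 50],
)

```text
t: 10.2
tool_pos: [0.5266, -0.0188, 0.0963]
tool_rot: [-3.139, 0.114, 0.006]
contact_force: [-0.3, -0.6, 0.5]
opening: 0.0499
grip_force: 0.0
```

```bash
python3 - <<'E'
from h import *
go(.527,-.0194,.022,-.072)
E
```

```text
shift [0.01 0.01 1.24] turn [-0.01  0.04 -0.  ]
```

Call:
jog_arm(
  commands=[0.01, 0.01, 0.5, 0, 0, 0, 50, 0, 0, 0.5, 0, 0, 0, 50, 0, 0, 0.24, 0, 0, 0, 50, 0, 0, 0, 0, 0, 0, 24, 0, 0, 0, 0, 0, 0, 24, 0, 0, 0, 0, 0, 0, 24, 0, 0, 0, 0, 0, 0, 24, 0, 0, 0, 0, 0, 0, 24, 0, 0, -0.4, 0, 0, 0, 24, 0, 0, -0.6, 0, 0, 0, 24, 0, 0, -0.6, 0, 0, 0, 24, -0.21, -0.77, 0, 0, 0, 0, 24, -0.21, -0.77, 0, 0, 0, 0, 24, -0.21, -0.77, 0, 0, 0, 0, 24, -0.21, -0.77, 0, 0, 0, 0, 24, -0.21, -0.77, 0, 0, 0, 0, 24, -0.21, -0.77, 0, 0, 0, 0, 24, -0.21, -0.77, 0, 0, 0, 0, 24, -0.21, -0.77, 0, 0, 0, 0, 24, 0, 0, 0, 0, 0, 0, 24],
)

```text
t: 12.7
tool_pos: [0.4536, 0.3592, 0.1198]
tool_rot: [-3.139, 0.105, -0.0]
contact_force: [0.1, -1.1, -0.8]
opening: 0.0291
grip_force: 25.9
```

```bash
python3 - <<'E'
from h import *
go(.453,.357,.0265,-.072)
save(eyes.get_image("top"),"t1.png")
import cv2
a=cv2.imread("pics/t1.png")[170:340,150:450]; cv2.imwrite("pics/t1c.png",cv2.resize(a,None,fx=2.5,fy=2.5,interpolation=cv2.INTER_CUBIC))
E
```

```text
shift [-0.01  0.04  1.56] turn [-0.01 -0.    0.05]
```

View pics/t1c.png

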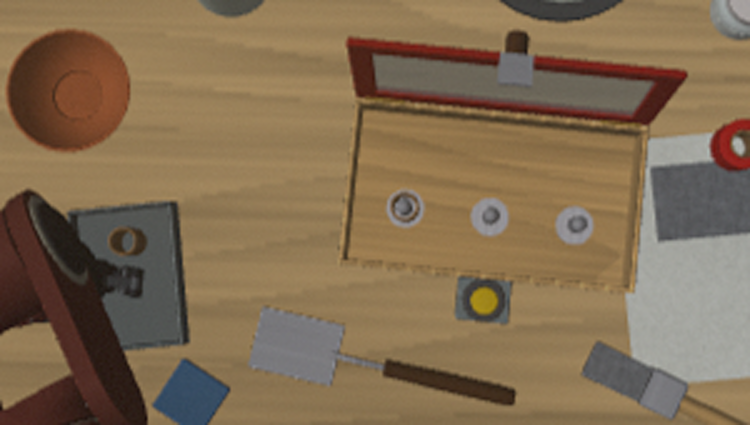

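Call:
jog_arm(
  commands=[0, 0.04, 0.5, 0, 0, 0, 24, 0, 0, 0.5, 0, 0, 0, 24, 0, 0, 0.4, 0, 0, 0, 24, 0, 0, 0.16, 0, 0, 0, 24, 0, 0, 0, 0, 0, 0, 24, 0, 0, 0, 0, 0, 0, 50, 0, 0, 0, 0, 0, 0, 50, 0, 0, 0, 0, 0, 0, 50, 0, 0, -0.4, 0, 0, 0, 50, 0, 0, -0.6, 0, 0, 0, 50, 0, 0, -0.56, 0, 0, 0, 50, 0.28, 0.78, 0, 0, 0, 0, 50, 0.28, 0.78, 0, 0, 0, 0, 50, 0.28, 0.78, 0, 0, 0, 0, 50, 0.28, 0.78, 0, 0, 0, 0, 50, 0.28, 0.78, 0, 0, 0, 0, 50, 0.28, 0.78, 0, 0, 0, 0, 50, 0, 0, 0.4, 0, 0, 0, 50, 0, 0, 0, 0, 0, 0, 50],
)

```text
t: 15.12
tool_pos: [0.5334, 0.0665, 0.094]
tool_rot: [-3.14, 0.113, 0.006]
contact_force: [-0.2, -0.6, 0.4]
opening: 0.0497
grip_force: 0.0
```

```bash
python3 - <<'E'
from h import *
go(.5335,.0693,.022,-.072)
E
```

```text
shift [ 0.   -0.05  1.2 ] turn [ 0.    0.04 -0.  ]
```

Call:
jog_arm(
  commands=[0, -0.05, 0.5, 0, 0, 0, 50, 0, 0, 0.5, 0, 0, 0, 50, 0, 0, 0.2, 0, 0, 0, 50, 0, 0, 0, 0, 0, 0, 24, 0, 0, 0, 0, 0, 0, 24, 0, 0, 0, 0, 0, 0, 24, 0, 0, 0, 0, 0, 0, 24, 0, 0, 0, 0, 0, 0, 24, 0, 0, -0.4, 0, 0, 0, 24, 0, 0, -0.6, 0, 0, 0, 24, 0, 0, -0.6, 0, 0, 0, 24, -0.39, -0.773, 0, 0, 0, 0, 24, -0.39, -0.773, 0, 0, 0, 0, 24, -0.39, -0.773, 0, 0, 0, 0, 24, -0.39, -0.773, 0, 0, 0, 0, 24, -0.39, -0.773, 0, 0, 0, 0, 24, -0.39, -0.773, 0, 0, 0, 0, 24, 0, 0, 0.5, 0, 0, 0, 24, 0, 0, 0, 0, 0, 0, 24],
)

```text
t: 17.5
tool_pos: [0.4126, 0.3568, 0.0871]
tool_rot: [3.136, -0.11, -0.007]
contact_force: [-0.4, 0.1, -1.4]
opening: 0.029
grip_force: 26.9
```

```bash
python3 - <<'E'
from h import *
go(.413,.357,.0265,-.072)
for c in ("scene","top"):
    im=eyes.get_image(c); p,u,v=P(im)
    for y0 in (.07,-.02,-.11):
        m=(abs(p[:,1]-y0)<.03)&(abs(p[:,0]-.527)<.03)&(p[:,2]>.045)&(p[:,2]<.062); q=p[m]
        if len(q)>3: print(c,y0,len(q),q.mean(0).round(4))
    for r in rolls(c,im): print(c,r)
E
```

```text
shift [ 0.01 -0.01  1.01] turn [0.04 0.05 0.02]
scene 0.07 34 [0.5337 0.0649 0.0509]
scene -0.02 40 [ 0.5273 -0.0255  0.051 ]
scene -0.11 41 [ 0.5209 -0.1143  0.0513]
scene ('r', 0.93, array([ 0.6079, -0.2816]), array([0.048, 0.048]), np.float64(0.0423))
scene ('g', 0.73, array([ 0.5292, -0.3534]), array([0.048, 0.048]), np.float64(0.0426))
scene ('b', 0.56, array([ 0.433 , -0.3704]), array([0.047, 0.048]), np.float64(0.0424))
top 0.07 31 [0.5338 0.0714 0.0541]
top -0.02 32 [ 0.5271 -0.0177  0.0532]
top -0.11 32 [ 0.521  -0.1074  0.0529]
top ('g', 0.87, array([ 0.53 , -0.347]), array([0.046, 0.048]), np.float64(0.0444))
top ('r', 0.75, array([0.4538, 0.355 ]), array([0.026, 0.028]), np.float64(0.0476))
top ('r', 0.68, array([ 0.6077, -0.2753]), array([0.046, 0.047]), np.float64(0.0447))
top ('b', 0.59, array([ 0.4347, -0.3649]), array([0.048, 0.049]), np.float64(0.0445))
```

Call:
jog_arm(
  commands=[0, 0, 0.5, 0, 0, 0, 24, 0, 0, 0.35, 0, 0, 0, 24, 0, 0, 0.16, 0, 0, 0, 24, 0, 0, 0, 0, 0, 0, 24, 0, 0, 0, 0, 0, 0, 50, 0, 0, 0, 0, 0, 0, 50, 0, 0, 0, 0, 0, 0, 50, 0, 0, -0.4, 0, 0, 0, 50, 0, 0, -0.6, 0, 0, 0, 50, 0, 0, -0.6, 0, 0, 0, 70, 0.239, 0.746, -0.13, 0, 0, 0, 70, 0.239, 0.746, -0.13, 0, 0, 0, 70, 0.239, 0.746, -0.13, 0, 0, 0, 70, 0.239, 0.746, -0.13, 0, 0, 0, 70, 0.239, 0.746, -0.13, 0, 0, 0, 70, 0.239, 0.746, -0.13, 0, 0, 0, 70, 0.239, 0.746, -0.13, 0, 0, 0, 70, 0.239, 0.746, -0.13, 0, 0, 0, 70, 0.239, 0.746, -0.13, 0, 0, 0, 70, 0.239, 0.746, -0.13, 0, 0, 0, 70],
)

```text
t: 20.2
tool_pos: [0.5263, -0.1006, 0.2037]
tool_rot: [3.14, -0.112, 0.001]
contact_force: [-0.1, -0.5, 1.0]
opening: 0.0698
grip_force: 0.0
```

```bash
python3 - <<'E'
from h import *
im=wrist("w1.png"); p,u,v=P(im); g=im["image"].astype(int)
for y0 in (.07,-.02,-.11):
    m=(abs(p[:,1]-y0)<.025)&(abs(p[:,0]-.527)<.025)&(p[:,2]>.047)&(p[:,2]<.062); q=p[m]
    if len(q)<10: continue
    lo,hi=np.percentile(q[:,:2],[1,99],axis=0); print(y0,len(q),q.mean(0).round(4),((lo+hi)/2).round(4),(hi-lo).round(4))
    # foot disc: pale pixels at floor
    b=(abs(p[:,1]-y0)<.03)&(abs(p[:,0]-.527)<.03)&(p[:,2]<.012)&(g[v,u].min(1)>110)&(np.ptp(g[v,u],axis=1)<30); q=p[b]
    if len(q)>10:
        (cx,cy),r=cv2.minEnclosingCircle(q[:,:2].astype(np.float32)); print(" disc",len(q),cx,cy,r)
for r in rolls("wrist",im): print(r)
m=(p[:,2]>.056)&(p[:,2]<.068)&(p[:,0]<.655)&(p[:,0]>.44)&(p[:,1]<.16)&(p[:,1]>-.2)
go(.524,-.1,.2,-.072)
E
```

```text
0.07 241 [0.5336 0.0681 0.0519] [0.5333 0.0691] [0.0141 0.0133]
 disc 740 0.5322873592376709 0.06986813247203827 0.02028500661253929
-0.02 234 [ 0.5272 -0.0207  0.0519] [ 0.5267 -0.0197] [0.0142 0.0145]
 disc 726 0.5260295271873474 -0.019749725237488747 0.020007381215691566
-0.11 228 [ 0.5207 -0.1091  0.0521] [ 0.5202 -0.1089] [0.0139 0.0146]
 disc 721 0.5195016860961914 -0.11008164286613464 0.02036224864423275
('g', 0.87, array([ 0.5292, -0.3482]), array([0.048, 0.048]), np.float64(0.0425))
('b', 0.68, array([ 0.4331, -0.3653]), array([0.048, 0.048]), np.float64(0.0425))
('r', 0.57, array([ 0.6071, -0.2765]), array([0.047, 0.048]), np.float64(0.0426))
shift [-0.06 -0.04  0.08] turn [ 0.02 -0.03 -0.04]
```

View pics/w1.png

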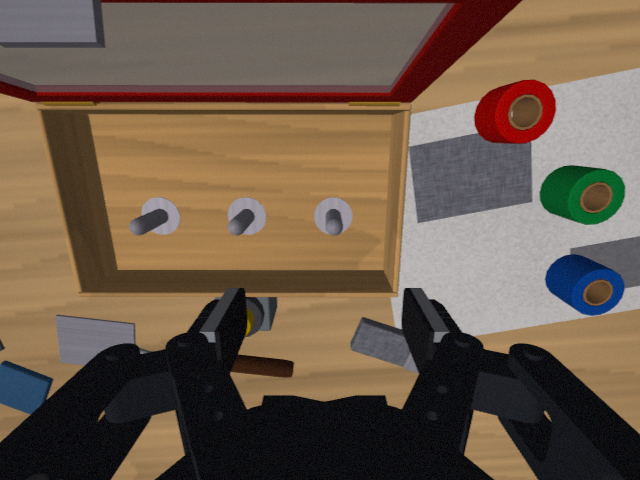

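Call:
jog_arm(
  commands=[0.39, 0.713, 0.2, 0, 0, 0, 70, 0.39, 0.713, 0.2, 0, 0, 0, 70, 0.39, 0.713, 0.2, 0, 0, 0, 70, 0.39, 0.713, 0.2, 0, 0, 0, 70, 0, 0, 0.6, 0, 0, 0, 70, 0, 0, 0.6, 0, 0, 0, 70, 0, 0, 0, 0, 0, 0, 70],
)

```text
t: 21.18
tool_pos: [0.6047, -0.2742, 0.0788]
tool_rot: [-3.135, 0.111, 0.011]
contact_force: [0.3, 0.8, 0.6]
opening: 0.0699
grip_force: 0.0
```

```bash
python3 - <<'E'
from h import *
im=wrist()
for r in rolls("wrist",im): print(r)
go(.6075,-.278,.014,-.072)
E
```

```text
('g', 0.97, array([ 0.5297, -0.3259]), array([0.016, 0.004]), np.float64(0.0418))
('r', 0.86, array([ 0.6083, -0.2779]), array([0.048, 0.047]), np.float64(0.0426))
('b', 0.6, array([ 0.4474, -0.3771]), array([0.021, 0.026]), np.float64(0.0423))
shift [0.   0.03 1.16] turn [ 0.   -0.    0.01]
```

Call:
jog_arm(
  commands=[0, 0.02, 0.4, 0, 0, 0, 70, 0, 0, 0.4, 0, 0, 0, 70, 0, 0, 0.3, 0, 0, 0, 70, 0, 0, 0, 0, 0, 0, 70, 0, 0, 0, 0, 0, 0, 45, 0, 0, 0, 0, 0, 0, 45, 0, 0, 0, 0, 0, 0, 45, 0, 0, 0, 0, 0, 0, 45, 0, 0, -0.4, 0, 0, 0, 45, 0, 0, -0.6, 0, 0, 0, 45, 0, 0, -0.6, 0, 0, 0, 45, 0, 0, -0.4, 0, 0, 0, 45, 0, 0, 0, 0, 0, 0, 45],
  newtons=40,
)

```text
t: 22.9
tool_pos: [0.6083, -0.2784, 0.1395]
tool_rot: [3.137, -0.112, 0.006]
contact_force: [0.0, -0.1, -1.5]
opening: 0.0508
grip_force: 42.1
```

```bash
cat >> h.py <<'E'
def held(im):
    "centre of held roll top relative to TCP in tool xy, from wrist depth"
    from scipy.spatial.transform import Rotation as R
    o=ctrl.get_obs(); p,u,v=P(im); M=R.from_rotvec(o["tool_rot"]).as_matrix()
    t=(p-o["tool_pos"])@M
    g=im["image"][v,u].astype(int); 
    m=(abs(t[:,0])<.045)&(abs(t[:,1])<.024)&(t[:,2]<-.02)&(t[:,2]>-.04)&(np.ptp(g,axis=1)>35)
    q=t[m]; lo,hi=np.percentile(q,[1,99],axis=0); print("held",len(q),((lo+hi)/2).round(4),(hi-lo).round(4),np.median(q[:,2]))
E
python3 - <<'E'
from h import *
im=wrist("w2.png"); held(im)
print(ctrl.get_obs()["tool_pos"]); go(.5203,-.1098,.11,-.072)
E
```

```text
held 9251 [ 0.0012  0.0001 -0.0239] [0.0488 0.0461 0.0063] -0.025632081305620186
[ 0.60721013 -0.27776284  0.13726429]
shift [-1.64 -2.69  0.45] turn [ 0.   -0.01  0.01]
```

View pics/w2.png

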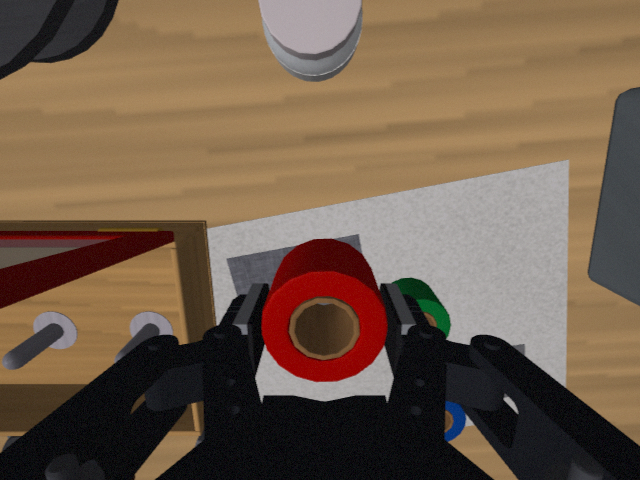

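Call:
jog_arm(
  commands=[-0.415, -0.673, 0, 0, 0, 0, 45, -0.415, -0.673, 0, 0, 0, 0, 45, -0.415, -0.673, 0, 0, 0, 0, 45, -0.415, -0.673, 0, 0, 0, 0, 45, 0, 0, 0.45, 0, 0, 0, 45, 0, 0, 0, 0, 0, 0, 45, 0, 0, 0, 0, 0, 0, 45],
)

```text
t: 23.82
tool_pos: [0.519, -0.1096, 0.1094]
tool_rot: [-3.139, 0.113, 0.002]
contact_force: [0.3, 0.6, -0.9]
opening: 0.0502
grip_force: 42.2
```

```bash
python3 - <<'E'
from h import *
im=wrist("w3.png"); held(im)
print(ctrl.get_obs()["tool_pos"]); go(.5203,-.1098,.022,-.072)
E
```

```text
held 8915 [-0.0006 -0.0001 -0.0222] [0.0485 0.0462 0.0037] -0.022696503173781083
[ 0.51957074 -0.10996313  0.11024248]
shift [ 0.01 -0.    1.47] turn [0. 0. 0.]
```

Call:
jog_arm(
  commands=[0, 0, 0.4, 0, 0, 0, 45, 0, 0, 0.2, 0, 0, 0, 45, 0, 0, 0.2, 0, 0, 0, 45, 0, 0, 0.2, 0, 0, 0, 45, 0, 0, 0, 0, 0, 0, 45],
)

```text
t: 24.5
tool_pos: [0.5185, -0.1092, 0.0489]
tool_rot: [-3.139, 0.112, 0.003]
contact_force: [-0.9, 0.1, -1.4]
opening: 0.0505
grip_force: 42.2
```

Call:
jog_arm(
  commands=[0, 0, 0.15, 0, 0, 0, 45, 0, 0, 0.15, 0, 0, 0, 45, 0, 0, 0.1, 0, 0, 0, 45, 0, 0, 0, 0, 0, 0, 45],
)

```text
t: 25.0
tool_pos: [0.5187, -0.1093, 0.0253]
tool_rot: [-3.139, 0.112, 0.002]
contact_force: [-0.5, -0.1, -1.6]
opening: 0.0503
grip_force: 42.2
```

Call:
jog_arm(
  commands=[0, 0, 0.05, 0, 0, 0, 45, 0, 0, 0.03, 0, 0, 0, 45, 0, 0, 0, 0, 0, 0, 45],
)

```text
t: 25.38
tool_pos: [0.5198, -0.1097, 0.0241]
tool_rot: [3.14, -0.111, -0.001]
contact_force: [-8.1, 3.3, 15.4]
opening: 0.0505
grip_force: 43.6
```

Call:
jog_arm(
  commands=[0, 0, 0, 0, 0, 0, 64, 0, 0, 0, 0, 0, 0, 64, 0, 0, 0, 0, 0, 0, 64, 0, 0, -0.3, 0, 0, 0, 64, 0, 0, -0.5, 0, 0, 0, 64, 0, 0, -0.6, 0, 0, 0, 64, 0, 0, -0.5, 0, 0, 0, 70, 0.09, 0.794, 0, 0, 0, 0, 70, 0.09, 0.794, 0, 0, 0, 0, 70, 0.09, 0.794, 0, 0, 0, 0, 70, 0.09, 0.794, 0, 0, 0, 0, 70, 0.09, 0.794, 0, 0, 0, 0, 70, 0, 0, 0.6, 0, 0, 0, 70, 0, 0, 0, 0, 0, 0, 70],
)

```text
t: 27.12
tool_pos: [0.5274, -0.348, 0.0969]
tool_rot: [-3.136, 0.113, 0.007]
contact_force: [-0.3, 0.1, 0.2]
opening: 0.0701
grip_force: 0.0
```

```bash
python3 - <<'E'
from h import *
im=wrist("w3.png")
for r in rolls("wrist",im): print(r)
for c in ("top","scene"):
    im=eyes.get_image(c); save(im,c+"3.png")
    for r in rolls(c,im): print(c,r)
    p,u,v=P(im); m=(abs(p[:,1]+.11)<.033)&(abs(p[:,0]-.52)<.033)&(p[:,2]>.035)
    print(c,np.percentile(p[m],[3,50,97],axis=0).round(4).tolist())
print(ctrl.get_obs()["tool_pos"]); go(.5295,-.349,.016,-.072)
E
```

```text
('b', 0.87, array([ 0.4387, -0.3665]), array([0.037, 0.048]), np.float64(0.0424))
('g', 0.74, array([ 0.5295, -0.3499]), array([0.048, 0.047]), np.float64(0.0426))
('r', 0.61, array([ 0.5094, -0.1296]), array([0.021, 0.008]), np.float64(0.0375))
top ('r', 0.83, array([ 0.5178, -0.1033]), array([0.046, 0.046]), np.float64(0.0498))
top ('g', 0.43, array([ 0.5155, -0.3392]), array([0.018, 0.031]), np.float64(0.045))
top [[0.4951, -0.1274, 0.0435], [0.5183, -0.1053, 0.05], [0.5405, -0.082, 0.0556]]
scene ('b', 0.67, array([ 0.4302, -0.3735]), array([0.042, 0.042]), np.float64(0.0429))
scene ('g', 0.67, array([ 0.5291, -0.3533]), array([0.049, 0.048]), np.float64(0.0425))
scene ('r', 0.66, array([ 0.5174, -0.1111]), array([0.049, 0.048]), np.float64(0.0469))
scene [[0.4945, -0.1339, 0.0366], [0.5191, -0.1134, 0.0472], [0.5405, -0.0888, 0.0532]]
[ 0.53019762 -0.34903468  0.10124002]
shift [-0.01 -0.    1.42] turn [ 0.02 -0.02  0.02]
```

Call:
jog_arm(
  commands=[0, 0.01, 0.5, 0, 0, 0, 70, 0, 0, 0.5, 0, 0, 0, 70, 0, 0, 0.38, 0, 0, 0, 70, 0, 0, 0, 0, 0, 0, 70, 0, 0, 0, 0, 0, 0, 45, 0, 0, 0, 0, 0, 0, 45, 0, 0, 0, 0, 0, 0, 45, 0, 0, 0, 0, 0, 0, 45, 0, 0, -0.4, 0, 0, 0, 45, 0, 0, -0.6, 0, 0, 0, 45, 0, 0, -0.6, 0, 0, 0, 45, 0, 0, -0.4, 0, 0, 0, 45, 0, 0, 0, 0, 0, 0, 45],
  newtons=40,
)

```text
t: 29.05
tool_pos: [0.5301, -0.3504, 0.1385]
tool_rot: [3.137, -0.112, 0.005]
contact_force: [0.0, -1.0, -1.2]
opening: 0.0508
grip_force: 42.3
```

```bash
python3 - <<'E'
from h import *
im=wrist(); held(im)
for r in rolls("wrist",im): print(r)
print(ctrl.get_obs()["tool_pos"]); go(.5265,-.0203,.138,-.072)
E
```

```text
held 9081 [ 0.0004  0.0002 -0.0244] [0.0488 0.0461 0.0068] -0.02641096972053052
('r', 0.95, array([ 0.5171, -0.116 ]), array([0.048, 0.033]), np.float64(0.0469))
[ 0.5285218  -0.3490527   0.13498417]
shift [-0.42 -5.46 -0.04] turn [-0.01  0.02  0.01]
```

Call:
jog_arm(
  commands=[-0.054, -0.682, 0, 0, 0, 0, 45, -0.054, -0.682, 0, 0, 0, 0, 45, -0.054, -0.682, 0, 0, 0, 0, 45, -0.054, -0.682, 0, 0, 0, 0, 45, -0.054, -0.682, 0, 0, 0, 0, 45, -0.054, -0.682, 0, 0, 0, 0, 45, -0.054, -0.682, 0, 0, 0, 0, 45, -0.054, -0.682, 0, 0, 0, 0, 45, 0, 0, 0.45, 0, 0, 0, 45, 0, 0, 0, 0, 0, 0, 45, 0, 0, 0, 0, 0, 0, 45],
)

```text
t: 30.52
tool_pos: [0.5262, -0.0215, 0.1088]
tool_rot: [-3.139, 0.113, 0.003]
contact_force: [0.6, 0.5, -0.7]
opening: 0.0508
grip_force: 42.4
```

```bash
python3 - <<'E'
from h import *
im=wrist(); held(im)
print(ctrl.get_obs()["tool_pos"]); go(.5265,-.0203,.0255,-.072)
E
```

```text
held 9068 [-0.0012 -0.     -0.0227] [0.0486 0.0462 0.0043] -0.023470096331949825
[ 0.52675698 -0.02169005  0.10961188]
shift [-0.01 -0.02  1.4 ] turn [ 0.  0. -0.]
```

Call:
jog_arm(
  commands=[0, -0.02, 0.4, 0, 0, 0, 45, 0, 0, 0.2, 0, 0, 0, 45, 0, 0, 0.2, 0, 0, 0, 45, 0, 0, 0.2, 0, 0, 0, 45, 0, 0, 0, 0, 0, 0, 45],
)

```text
t: 31.2
tool_pos: [0.5259, -0.0199, 0.0483]
tool_rot: [-3.139, 0.112, 0.004]
contact_force: [0.5, -0.2, -1.6]
opening: 0.0505
grip_force: 42.4
```

Call:
jog_arm(
  commands=[0, 0, 0.15, 0, 0, 0, 45, 0, 0, 0.15, 0, 0, 0, 45, 0, 0, 0.1, 0, 0, 0, 45, 0, 0, 0.03, 0, 0, 0, 45, 0, 0, 0, 0, 0, 0, 45],
)

```text
t: 31.82
tool_pos: [0.527, -0.02, 0.0238]
tool_rot: [3.14, -0.112, 0.001]
contact_force: [-0.2, 0.4, -0.5]
opening: 0.0506
grip_force: 42.5
```

Call:
jog_arm(
  commands=[0, 0, 0, 0, 0, 0, 64, 0, 0, 0, 0, 0, 0, 64, 0, 0, 0, 0, 0, 0, 64, 0, 0, -0.3, 0, 0, 0, 64, 0, 0, -0.5, 0, 0, 0, 64, 0, 0, -0.6, 0, 0, 0, 64, 0, 0, -0.5, 0, 0, 0, 70, -0.142, 0.737, 0, 0, 0, 0, 70, -0.142, 0.737, 0, 0, 0, 0, 70, -0.142, 0.737, 0, 0, 0, 0, 70, -0.142, 0.737, 0, 0, 0, 0, 70, -0.142, 0.737, 0, 0, 0, 0, 70, -0.142, 0.737, 0, 0, 0, 0, 70, -0.142, 0.737, 0, 0, 0, 0, 70, -0.142, 0.737, 0, 0, 0, 0, 70, 0, 0, 0.6, 0, 0, 0, 70, 0, 0, 0, 0, 0, 0, 70],
)

```text
t: 33.95
tool_pos: [0.432, -0.3669, 0.0999]
tool_rot: [-3.136, 0.113, 0.006]
contact_force: [-1.1, -0.4, 0.6]
opening: 0.0699
grip_force: 0.0
```

```bash
python3 - <<'E'
from h import *
im=wrist()
for r in rolls("wrist",im): print(r)
for c in ("top","scene"):
    im=eyes.get_image(c); save(im,c+"4.png")
    for r in rolls(c,im): print(c,r)
print(ctrl.get_obs()["tool_pos"]); go(.4335,-.368,.016,-.072)
E
```

```text
('b', 0.88, array([ 0.4329, -0.3668]), array([0.048, 0.047]), np.float64(0.0426))
top ('r', 0.75, array([ 0.5191, -0.1041]), array([0.044, 0.048]), np.float64(0.0495))
top ('b', 0.73, array([ 0.4337, -0.3605]), array([0.051, 0.034]), np.float64(0.0442))
top ('g', 0.59, array([ 0.5268, -0.0181]), array([0.043, 0.046]), np.float64(0.0497))
scene ('b', 0.9, array([ 0.4324, -0.3703]), array([0.049, 0.048]), np.float64(0.0424))
scene ('g', 0.89, array([ 0.5259, -0.024 ]), array([0.049, 0.049]), np.float64(0.0465))
scene ('r', 0.85, array([ 0.5169, -0.1106]), array([0.049, 0.049]), np.float64(0.0466))
[ 0.43451535 -0.36826557  0.10349104]
shift [-0.02 -0.01  1.46] turn [ 0.02 -0.02  0.02]
```

Call:
jog_arm(
  commands=[-0.02, -0.01, 0.5, 0, 0, 0, 70, 0, 0, 0.5, 0, 0, 0, 70, 0, 0, 0.42, 0, 0, 0, 70, 0, 0, 0, 0, 0, 0, 70, 0, 0, 0, 0, 0, 0, 45, 0, 0, 0, 0, 0, 0, 45, 0, 0, 0, 0, 0, 0, 45, 0, 0, 0, 0, 0, 0, 45, 0, 0, -0.4, 0, 0, 0, 45, 0, 0, -0.6, 0, 0, 0, 45, 0, 0, -0.6, 0, 0, 0, 45, 0, 0, -0.4, 0, 0, 0, 45, 0, 0, 0, 0, 0, 0, 45, 0, 0, 0, 0, 0, 0, 45],
  newtons=40,
)

```text
t: 36.0
tool_pos: [0.4317, -0.3666, 0.1349]
tool_rot: [-3.138, 0.112, 0.003]
contact_force: [-0.6, 0.8, -1.8]
opening: 0.0509
grip_force: 42.2
```

```bash
python3 - <<'E'
from h import *
im=wrist(); held(im)
print(ctrl.get_obs()["tool_pos"]); go(.533,.069,.138,-.072)
E
```

```text
held 8948 [-0.0003  0.0001 -0.0233] [0.0485 0.0462 0.0052] -0.024516243834958207
[ 0.43156453 -0.3664085   0.134386  ]
shift [ 1.17 -7.36 -0.05] turn [-0.02  0.02  0.01]
```

Call:
jog_arm(
  commands=[0.117, -0.736, -0.01, 0, 0, 0, 45, 0.117, -0.736, -0.01, 0, 0, 0, 45, 0.117, -0.736, -0.01, 0, 0, 0, 45, 0.117, -0.736, -0.01, 0, 0, 0, 45, 0.117, -0.736, -0.01, 0, 0, 0, 45, 0.117, -0.736, 0, 0, 0, 0, 45, 0.117, -0.736, 0, 0, 0, 0, 45, 0.117, -0.736, 0, 0, 0, 0, 45, 0.117, -0.736, 0, 0, 0, 0, 45, 0.117, -0.736, 0, 0, 0, 0, 45, 0, 0, 0.45, 0, 0, 0, 45, 0, 0, 0, 0, 0, 0, 45, 0, 0, 0, 0, 0, 0, 45],
)

```text
t: 37.67
tool_pos: [0.5334, 0.0678, 0.112]
tool_rot: [3.139, -0.113, -0.002]
contact_force: [-0.1, 0.1, -0.9]
opening: 0.0509
grip_force: 42.4
```

```bash
python3 - <<'E'
from h import *
im=wrist(); held(im)
print(ctrl.get_obs()["tool_pos"]); go(.533,.069,.0255,-.072)
E
```

```text
held 8938 [-0.0011 -0.     -0.0225] [0.0484 0.0462 0.0042] -0.023249158240120048
[0.53400086 0.06765267 0.11272031]
shift [-0.02 -0.02  1.45] turn [ 0. -0. -0.]
```

Call:
jog_arm(
  commands=[0, -0.02, 0.4, 0, 0, 0, 45, 0, 0, 0.25, 0, 0, 0, 45, 0, 0, 0.2, 0, 0, 0, 45, 0, 0, 0.2, 0, 0, 0, 45, 0, 0, 0, 0, 0, 0, 45],
)

```text
t: 38.35
tool_pos: [0.5331, 0.0693, 0.0483]
tool_rot: [3.14, -0.112, -0.004]
contact_force: [0.3, 0.0, -0.3]
opening: 0.0511
grip_force: 42.4
```

Call:
jog_arm(
  commands=[0, 0, 0.15, 0, 0, 0, 45, 0, 0, 0.15, 0, 0, 0, 45, 0, 0, 0.1, 0, 0, 0, 45, 0, 0, 0.02, 0, 0, 0, 45, 0, 0, 0, 0, 0, 0, 45],
)

```text
t: 38.98
tool_pos: [0.534, 0.0693, 0.0243]
tool_rot: [-3.14, 0.112, -0.0]
contact_force: [-0.2, 0.1, -0.6]
opening: 0.0507
grip_force: 42.4
```

Call:
jog_arm(
  commands=[0, 0, 0, 0, 0, 0, 64, 0, 0, 0, 0, 0, 0, 64, 0, 0, 0, 0, 0, 0, 64, 0, 0, -0.3, 0, 0, 0, 64, 0, 0, -0.5, 0, 0, 0, 64, -0.3, 0, -0.6, 0, 0, 0, 64, -0.6, 0, -0.7, 0, 0, 0, 30, -0.6, 0, -0.8, 0, 0, 0, 0, -0.6, 0, -0.8, 0, 0, 0, 0, -0.6, 0, -0.8, 0, 0, 0, 0, 0, 0, -0.5, 0, 0, 0, 0, 0, 0, 0, 0, 0, 0, 0],
)

```text
t: 40.48
tool_pos: [0.373, 0.0809, 0.3289]
tool_rot: [-3.139, 0.112, -0.014]
contact_force: [0.2, -0.3, -0.2]
opening: -0.0002
grip_force: 0.0
```

```bash
python3 - <<'E'
from h import *
for c in ("wrist","top","scene"):
    im=eyes.get_image(c); save(im,c+"5.png"); p,u,v=P(im); g=im["image"][v,u].astype(int)
    red=(g[:,0]>90)&(g[:,1]<50)&(g[:,2]<60)&(p[:,2]>.075)&(p[:,2]<.26)&(p[:,0]>.6)&(p[:,0]<.72)&(abs(p[:,1]+.02)<.18)
    q=p[red]
    if len(q)>50:
        A=np.c_[q[:,1],q[:,2]-.062,np.ones(len(q))]; s=np.linalg.lstsq(A,q[:,0],rcond=None)[0]; res=q[:,0]-A@s
        k=abs(res)<.006; s=np.linalg.lstsq(A[k],q[k,0],rcond=None)[0]
        print(c,"lid x= %.3f*y + %.3f*(z-.062)+%.4f"%tuple(s),len(q),k.sum(),q.min(0).round(3),q.max(0).round(3))
    m=(p[:,0]>.69)&(p[:,0]<.95)&(p[:,1]>-.2)&(p[:,1]<.15)&(p[:,2]>.02)
    if m.sum(): print("behind",np.percentile(p[m],[1,99],axis=0).round(3).tolist())
    for r in rolls(c,im): print(r)
print(ctrl.get_obs()["tool_pos"])
E
python3 -c "
import cv2
a=cv2.imread('pics/scene5.png')[100:400,200:520]; cv2.imwrite('pics/s5c.png',cv2.resize(a,None,fx=2,fy=2,interpolation=cv2.INTER_CUBIC))"
```

```text
('r', 0.85, array([ 0.5156, -0.1053]), array([0.048, 0.048]), np.float64(0.0476))
('b', 0.81, array([0.5314, 0.0699]), array([0.048, 0.046]), np.float64(0.0476))
('g', 0.7, array([ 0.5247, -0.0187]), array([0.048, 0.048]), np.float64(0.0476))
top lid x= 0.073*y + 0.142*(z-.062)+0.6344 383 383 [ 0.627 -0.177  0.076] [0.67  0.12  0.237]
behind [[0.727, -0.171, 0.086], [0.915, 0.014, 0.114]]
('r', 0.73, array([ 0.5177, -0.1041]), array([0.046, 0.048]), np.float64(0.0494))
('b', 0.72, array([0.5339, 0.0717]), array([0.047, 0.046]), np.float64(0.0495))
('g', 0.65, array([ 0.5269, -0.0183]), array([0.049, 0.047]), np.float64(0.0494))
scene lid x= 0.073*y + 0.118*(z-.062)+0.6388 436 436 [ 0.629 -0.178  0.078] [0.669 0.117 0.234]
behind [[0.728, -0.18, 0.082], [0.914, -0.003, 0.111]]
('b', 0.91, array([0.534 , 0.0655]), array([0.047, 0.05 ]), np.float64(0.0465))
('r', 0.61, array([ 0.5177, -0.111 ]), array([0.047, 0.049]), np.float64(0.0468))
('g', 0.61, array([ 0.5265, -0.0241]), array([0.048, 0.049]), np.float64(0.0466))
[0.37195967 0.08079935 0.32258109]
```

View pics/s5c.png

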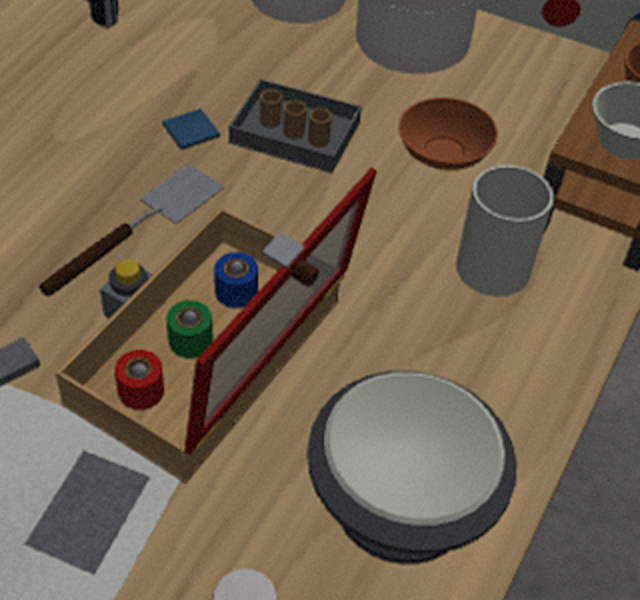

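Call:
jog_arm(
  commands=[0.709, 0.034, -0.015, 0, 0, 0, 0, 0.709, 0.034, -0.015, 0, 0, 0, 0, 0.709, 0.034, -0.015, 0, 0, 0, 0, 0.709, 0.034, -0.015, 0, 0, 0, 0, 0.709, 0.034, -0.015, 0, 0, 0, 0, 0.709, 0.034, -0.015, 0, 0, 0, 0, 0.709, 0.034, -0.015, 0, 0, 0, 0, 0.709, 0.034, -0.015, 0, 0, 0, 0, 0, 0, 0, 0, 0, 0, 0, 0, 0, 0, 0, 0, 0, 0],
  newtons=30,
)

```text
t: 42.02
tool_pos: [0.7101, 0.0405, 0.33]
tool_rot: [-3.139, 0.112, 0.004]
contact_force: [0.5, -1.0, 0.4]
opening: -0.0001
grip_force: 0.0
```

```bash
python3 - <<'E'
from h import *
go(.71,.04,.195,-.072)
E
```

```text
shift [0.   0.01 2.25] turn [-0.    0.03  0.01]
```

Call:
jog_arm(
  commands=[0, 0, 0.5, 0, 0, 0, 0, 0, 0, 0.5, 0, 0, 0, 0, 0, 0, 0.5, 0, 0, 0, 0, 0, 0, 0.5, 0, 0, 0, 0, 0, 0, 0.25, 0, 0, 0, 0, -0.15, 0, 0, 0, 0, 0, 0, -0.15, 0, 0, 0, 0, 0, 0, -0.15, 0, 0, 0, 0, 0, 0, -0.15, 0, -0.06, 0, 0, 0, 0, -0.15, 0, -0.06, 0, 0, 0, 0, -0.15, 0, -0.06, 0, 0, 0, 0, 0, 0, 0, 0, 0, 0, 0],
)

```text
t: 43.52
tool_pos: [0.6564, 0.0443, 0.2081]
tool_rot: [-3.14, 0.112, -0.001]
contact_force: [-0.7, -0.4, -0.2]
opening: -0.0004
grip_force: 0.0
```

```bash
cat >> h.py <<'E'
def lid(c="top"):
    im=eyes.get_image(c); p,u,v=P(im); g=im["image"][v,u].astype(int)
    red=(g[:,0]>80)&(g[:,1]<50)&(g[:,2]<60)&(p[:,2]>.055)&(p[:,2]<.26)&(p[:,0]>.43)&(p[:,0]<.72)&((abs(p[:,1]+.14)<.035)|(abs(p[:,1]-.11)<.03))
    q=p[red]; r=np.c_[q[:,0]-.073*(q[:,1]-.04)-.637,q[:,2]-.062]; r=r[np.hypot(*r.T)>.1]
    print(c,"phi",np.median(np.arctan2(r[:,1],-r[:,0])).round(3),len(r)); return im
E
python3 - <<'E'
from h import *
lid(); lid("scene"); go(.656,.042,.212,-.072); print(ctrl.get_obs()["contact_force"])
E
```

```text
top phi 1.588 139
scene phi 1.597 114
shift [-0.01  0.04 -0.07] turn [-0.    0.    0.01]
[ 0.87203288 -0.73110733 -0.84095772]
```

Call:
jog_arm(
  commands=[-0.17, 0, -0.02, 0, 0, 0, 0, -0.17, 0, 0, 0, 0, 0, 0, -0.17, 0, 0.01, 0, 0, 0, 0, -0.17, 0, 0.02, 0, 0, 0, 0, -0.175, 0, 0.05, 0, 0, 0, 0, -0.175, 0, 0.06, 0, 0, 0, 0, -0.175, 0, 0.07, 0, 0, 0, 0, -0.175, 0, 0.08, 0, 0, 0, 0, -0.147, 0, 0.1, 0, 0, 0, 0, -0.147, 0, 0.11, 0, 0, 0, 0, -0.147, 0, 0.12, 0, 0, 0, 0, -0.147, 0, 0.13, 0, 0, 0, 0, 0, 0, 0, 0, 0, 0, 0],
)

```text
t: 45.25
tool_pos: [0.5376, 0.0527, 0.162]
tool_rot: [3.14, -0.112, -0.004]
contact_force: [-0.1, -0.4, -0.3]
opening: -0.0003
grip_force: 0.0
```

```bash
python3 - <<'E'
from h import *
lid(); lid("scene"); go(.5385,.05,.1647,-.072); print(ctrl.get_obs()["contact_force"])
E
```

```text
top phi 0.749 350
scene phi 0.732 690
shift [-0.    0.04 -0.03] turn [0.   0.01 0.01]
[-0.07649857  1.25174228  0.6465032 ]
```

Call:
jog_arm(
  commands=[-0.11, 0, 0.14, 0, 0, 0, 0, -0.11, 0, 0.14, 0, 0, 0, 0, -0.11, 0, 0.15, 0, 0, 0, 0, -0.1, 0, 0.15, 0, 0, 0, 0, -0.06, 0, 0.15, 0, 0, 0, 0, -0.06, 0, 0.16, 0, 0, 0, 0, -0.05, 0, 0.16, 0, 0, 0, 0, -0.03, 0, 0.15, 0, 0, 0, 0, -0.03, 0, 0.15, 0, 0, 0, 0, -0.01, 0, 0.12, 0, 0, 0, 0, 0, 0, 0, 0, 0, 0, 0],
)

```text
t: 46.72
tool_pos: [0.4984, 0.0555, 0.0744]
tool_rot: [3.14, -0.112, -0.002]
contact_force: [0.9, -1.0, -0.0]
opening: 0.0002
grip_force: 0.0
```

```bash
python3 - <<'E'
from h import *
lid(); im=lid("scene"); o=ctrl.get_obs(); print(o["tool_pos"],o["contact_force"])
E
```

```text
top phi 0.085 343
scene phi 0.072 565
[0.49904369 0.05545458 0.07531539] [ 0.77177168 -0.70753795  0.26556162]
```

Call:
jog_arm(
  commands=[0, 0, 0.05, 0, 0, 0, 0, 0, 0, 0.04, 0, 0, 0, 0, 0, 0, 0.03, 0, 0, 0, 0, 0, 0, 0, 0, 0, 0, 0],
)

```text
t: 47.32
tool_pos: [0.4995, 0.0555, 0.0704]
tool_rot: [3.139, -0.111, -0.0]
contact_force: [-7.1, 0.5, 13.1]
opening: 0.0002
grip_force: 6.4
```

Call:
jog_arm(
  commands=[0, 0, 0.03, 0, 0, 0, 0, 0, 0, 0, 0, 0, 0, 0],
)

```text
t: 47.58
tool_pos: [0.4995, 0.0555, 0.0703]
tool_rot: [3.139, -0.111, -0.002]
contact_force: [-11.4, -0.2, 21.8]
opening: 0.0002
grip_force: 11.4
```

```bash
python3 - <<'E'
from h import *
lid(); im=lid("scene"); save(im,"s6.png"); o=ctrl.get_obs(); print(o["tool_pos"],o["contact_force"])
a=im["image"][170:350,200:420,::-1]; cv2.imwrite('pics/s6c.png',cv2.resize(a,None,fx=3,fy=3,interpolation=cv2.INTER_CUBIC))
p,u,v=P(im); 
for xs in np.arange(.47,.64,.02):
    m=(abs(p[:,0]-.073*(p[:,1]+.02)-xs)<.006)&(p[:,1]<-.155+0.0)&(p[:,1]>-.185)&(p[:,2]>.05); print(round(xs,2),m.sum(),np.median(p[m][:,2]).round(4) if m.sum() else None)
E
```

```text
top phi 0.062 339
scene phi 0.049 548
[0.49953993 0.05547594 0.07025555] [-12.25604335  -0.35775863  22.65827394]
0.47 50 0.067
0.49 48 0.0684
0.51 51 0.0688
0.53 57 0.0687
0.55 64 0.0683
0.57 67 0.0679
0.59 77 0.0682
0.61 77 0.0677
0.63 88 0.0664
```

View pics/s6c.png

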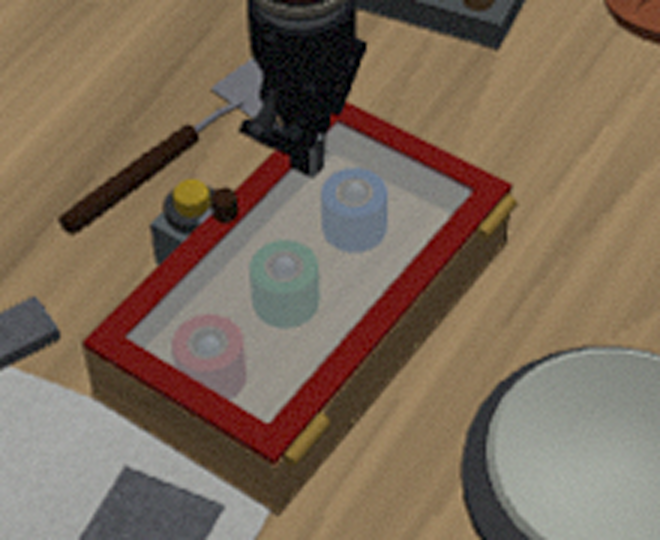

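Call:
jog_arm(
  commands=[0, 0, -0.2, 0, 0, 0, 0, 0, 0, -0.5, 0, 0, 0, 0, 0, 0, -0.5, 0, 0, 0, 0, -0.475, 0.615, 0, 0, 0, 0, 0, -0.475, 0.615, 0, 0, 0, 0, 0, 0, 0, 0, 0, 0, 0, 0, 0, 0, 0, 0, 0, 0, 0],
)

```text
t: 48.55
tool_pos: [0.4372, -0.014, 0.1385]
tool_rot: [-3.139, 0.113, -0.001]
contact_force: [0.5, -0.1, -0.7]
opening: -0.0001
grip_force: 0.0
```

```bash
python3 - <<'E'
from h import *
lid(); im=lid("scene"); p,u,v=P(im); ca=p[(p[:,2]>.07)&(p[:,2]<.082)&(abs(p[:,0]-.435)<.022)&(abs(p[:,1]+.015)<.03)]
print(len(ca),ca.mean(0)); go(.4375,-.0142,.08,-.072); o=ctrl.get_obs(); print(o["tool_pos"],o["contact_force"])
E
```

```text
top phi 0.066 611
scene phi 0.049 664
94 [ 0.43968575 -0.01754464  0.07401459]
shift [0.   0.01 0.97] turn [-0.   -0.    0.02]
[ 0.43737319 -0.01359992  0.13842879] [ 0.3643111   0.39250212 -0.48187191]
```

Call:
jog_arm(
  commands=[0, 0.01, 0.4, 0, 0, 0, 0, 0, 0, 0.35, 0, 0, 0, 0, 0, 0, 0.2, 0, 0, 0, 0, 0, 0, 0.05, 0, 0, 0, 0, 0, 0, 0.05, 0, 0, 0, 0, 0, 0, 0.05, 0, 0, 0, 0, 0, 0, 0.04, 0, 0, 0, 0, 0, 0, 0, 0, 0, 0, 0],
)

```text
t: 49.65
tool_pos: [0.4375, -0.0147, 0.0706]
tool_rot: [-3.139, 0.112, -0.003]
contact_force: [0.0, 1.8, 4.1]
opening: -0.0003
grip_force: 1.9
```

Call:
jog_arm(
  commands=[0, 0, 0.05, 0, 0, 0, 0, 0, 0, 0.03, 0, 0, 0, 0, 0, 0, 0.02, 0, 0, 0, 0, 0, 0, 0, 0, 0, 0, 0],
)

```text
t: 50.15
tool_pos: [0.4376, -0.0147, 0.0659]
tool_rot: [-3.139, 0.112, -0.001]
contact_force: [-4.9, 3.2, 14.9]
opening: -0.0003
grip_force: 7.4
```

Call:
jog_arm(
  commands=[0, 0, 0.03, 0, 0, 0, 0, 0, 0, 0, 0, 0, 0, 0],
)

```text
t: 50.4
tool_pos: [0.4377, -0.0147, 0.0657]
tool_rot: [-3.139, 0.111, 0.001]
contact_force: [-11.5, 3.5, 25.5]
opening: 0.0001
grip_force: 12.7
```

Force climbed while z stayed the same, so the plunger is at its stop. Releasing it and backing away.

Call:
jog_arm(
  commands=[0, 0, -0.2, 0, 0, 0, 0, 0, 0, -0.4, 0, 0, 0, 0, 0, 0, -0.6, 0, 0, 0, 0, 0, 0, -0.6, 0, 0, 0, 0, -0.4, 0.5, -0.6, 0, 0, 0, 0, -0.4, 0.5, -0.6, 0, 0, 0, 0, 0, 0.6, 0, 0, 0, 0, 0, 0, 0, 0, 0, 0, 0, 0, 0, 0, 0, 0, 0, 0, 0],
)

```text
t: 51.52
tool_pos: [0.3817, -0.1067, 0.2409]
tool_rot: [-3.139, 0.112, 0.003]
contact_force: [0.7, 0.3, -0.0]
opening: -0.0001
grip_force: 0.0
```

```bash
python3 - <<'E'
from h import *
lid(); im=lid("scene"); p,u,v=P(im); ca=p[(p[:,2]>.066)&(p[:,2]<.082)&(abs(p[:,0]-.435)<.016)&(abs(p[:,1]+.015)<.02)]
print(len(ca),np.median(ca,0)); o=ctrl.get_obs(); print(o["tool_pos"],o["contact_force"])
a=im["image"][110:350,170:490,::-1]; cv2.imwrite('pics/s7c.png',cv2.resize(a,None,fx=2.4,fy=2.4,interpolation=cv2.INTER_CUBIC))
E
```

```text
top phi 0.065 660
scene phi 0.049 657
103 [ 0.43948785 -0.01952474  0.07345427]
[ 0.38187776 -0.1062366   0.24107782] [-0.73600045  0.0109964   0.21351533]
```

View pics/s7c.png

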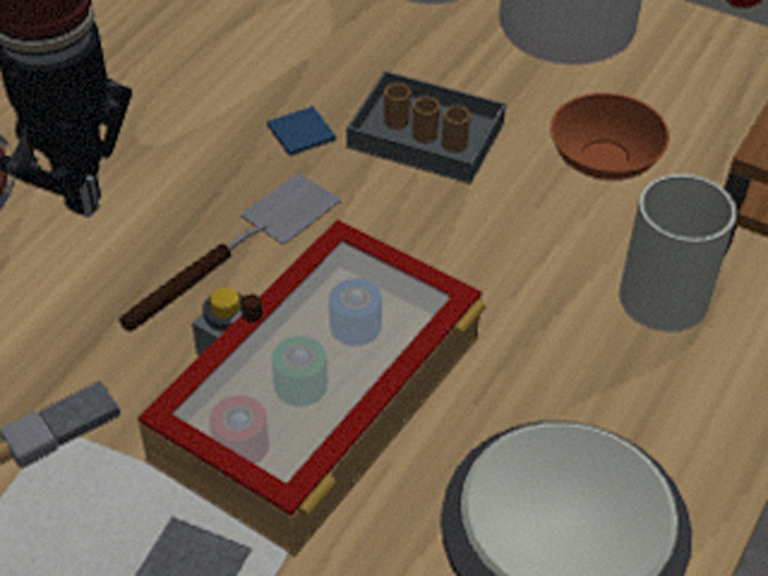

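The lid is flat and the plunger is back up at (225,300). All three rolls are seated under the lid and the three cores stand in the tray, so I'm handing in.

```bash
python3 -c "
from station import job
print(job.finish_job())"
```

```text
the job is handed in; nothing more can be done
None
```

The job is handed in: all three cores are in the grey tray, each of the three rolls is fully down on its own spindle, the lid is shut flat, and the catch plunger was then pressed to its stop and let go.

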